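# Thread the axle of the tube rotator through its two bearings and the wheel

### The arm

A 7-joint arm with a two-finger parallel gripper is mounted at the origin on a cart in front of the work surface, level with it; the furniture and walls round the work are solid. World frame = base frame: x ahead of the robot, y to its left, z up, the work surface at z = 0. Lengths are in m, angles in rad, forces in N, time in s.
With the tool pointing down it reaches from about 0.4 to 0.875 m from the base axis. Payload 19.3 kg.
Tool frame: the origin (TCP) lies midway between the tips of the shut fingers; the grasp point (between the pads) lies 19 mm behind it (env.pinch_z is the distance from the TCP to the grasp point, in m); z points along the fingers, y is the line along which they close (so a half turn about z gives the same grasp; the last joint's range is limited). The gripper opens to 85 mm and grips with 20 to 120 N. Pads are 22 mm wide; open, the fingers measure 114 mm over their backs; the gripper's body (76 mm by 85 mm) begins 54 mm behind the grasp point. The pads swing forward as they close: fully open they stand 13 mm farther back than shut.
Start: joints at [1.259, 0.521, -0.036, 1.599, 0.021, 1.021, -0.113], TCP at [0.15, -0.607, 0.231] pointing down, gripper open.
Joint ranges: [-2.91, 2.91], [-0.3, 2.13], [-1.5, 1.42], [0.17, 2.43], [-1.26, 4.41], [0.16, 1.93], [-2.52, 2.52]. Speed limits (rad/s): [1.89, 1.89, 2.39, 2.39, 3.01, 3.01, 3.01].

### API

Orientations are given as a unit quaternion [w, x, y, z].
In Python, from rig import env gives the robot as it stands.
- The arm moves only by the shell command python3 -m pendant 'ROWS' [OPENING] [FORCE]. ROWS is JSON, a list that holds one entry, the list of rows, each a list of 6 numbers: the shift along the world's x, y, z in m, then the turn, a rotation vector about the world's x, y, z in rad. A call has 1 to 12 rows; each row shifts and turns the commanded pose from where the row before left it; what a row does not reach is not made up. A row lasts 1/10 s, in which the tool goes at most 50 mm and 8.59 degrees, less where a joint would pass 70% of its speed; a pose out of reach is approached as far as the arm can. A call is refused whole if a number of a shift passes 0.05 or a number of a turn 0.15, either way. A call with a gripper value outside its range is refused whole. OPENING is the closure, from 0 (fully open) to 1 (shut), set as the call begins (- or left out, the last holds). The fingers move at their own pace and stop on an object; FORCE is the grip in N (left out, the last holds). Time passes only in rows, so rows that do not move let the fingers close. It gives the time, the measured TCP pose, the force, the opening and the grip force at its end, in the units of the state.
- env.observe(): the state, without advancing time (a new reading comes with each control period).
- env.camera(name): name is "scene" or "top" or "wrist"; returns the picture (420x560x3 uint8, red, green, blue); there is no depth.
- env.camera_info(name): a dict with "camera_matrix" (3x3 intrinsics, pixels), "k1" (the pictures are not rectified: a ray, as slopes to the right and down, at radius r is drawn at 1 + k1 r^2 times it, then the intrinsics apply), "view" (4x4, takes a point from world to camera coordinates); the wrist camera has in their place "mount" (4x4, takes a point from camera to tool coordinates, whose origin is the TCP and whose axes are the flange's). Camera axes: x right, y down, z forward; pixel columns grow to the right and rows downward; lengths in m; the calibration is good to about 2 mm. A picture is of the moment at which its call begins: read the wrist's pose just before it. camera_info takes no time and is no camera call.
- env.sign_off(): hands the job in; it is judged then, once.
The state is a dict: "time_s": time; "joint_positions": joint angles; "qd": joint speeds; "joint_torque": joint torques, N m; "eef_pos": TCP position; "eef_rot": TCP orientation; "ft_force": force on the tool from outside, world axes, zero at the start; "torque": the same for the moment, N m; "gripper_width": finger opening in m; "finger_force": force on a finger pad.
Only numpy, scipy, OpenCV 4.12 (cv2) and the standard library are available. Lean on these libraries where they do the work, as an engineer would, in place of code of your own. Each camera call takes 0.05 s, during which the arm holds its last target. There are 200 camera calls.

### The job

Fit the tube rotator's axle: take it by its black handle from the white rest, feel it nose first through the near bearing, the hub of the white tube wheel and the far bearing, and push it fully home until its collar has pushed the two stiff seating pins in flush and lies against the near bearing's face. Then let go. The bearings have been re-clamped by hand and are a little off their usual place, so go gently: do not force the axle (stay well under 25 N), and leave the things standing about where they are.

Things in the scene. Friction and masses are not known exactly. Their poses are not given: they have to be found in the camera images.
- axle: loose steel axle, 0.13 kg, on axle_rest. Origin: centre of the collar's front face, on the axis; its +y runs to the nose. Shaft 10 mm diameter to y 102, then a cone to 4 mm diameter at y 112. Collar 32 mm diameter, y -5 to 0. Behind it a black flat-sided handle 16 mm wide (x), 22 mm high (z), y -45 to -5. It lies level on the rest, its z up.
- axle_nose (a point): end of the axle's cone, on its axis, 112 mm ahead of the collar's front face
- axle_handle (a point): point on the axis in the handle, 27 mm behind the collar's front face: the place to grip from above, fingers closing along the axle's x across the 16 mm width
- axle_rest: white fixed rest, foot 56 x 150 mm, origin on the worktop below the axle's origin. The axle lies along its +y, axis 55 mm above the worktop: on a 10 mm wide ledge under the handle (fingers straddle it) and in an open-topped notch under the shaft 85 mm ahead of the collar, cheeks 60 mm high. It lifts straight up and out; 15 mm clears it.
- stand: the rotator's fixed grey bed, 94 mm (x) by 150 mm (y -29 to 121). Origin on the worktop below the near bearing's nominal mouth; +y is the way the axle goes in. The level common axis of wheel and bearings is nominally 75 mm up over this y axis, but was clamped by hand and not measured: up to 7 mm off in x, 5 mm in height, 8 mm along y, and turned up to 0.04 rad about the vertical.
- mouth_nominal (a point): nominal centre of the near bearing's mouth, on its face (stand y 0), 75 mm up; the true one is off as told at stand. Housing 44 mm square, 20 mm deep; bore 11.6 mm; funnel mouth 25 mm wide narrows to the bore in 9 mm and pushes a nose pressed on it towards the bore. Rigid, smooth (friction about 0.2). The collar comes to lie on this face.
- seat_pins (a joint): how far the near bearing's two seating pins are pushed in, m. They stand 6 mm out of its face, 14.5 mm left and right of the bore, 4 mm thick, and read 0. The collar pushes both in together against a steady 4 N of friction; they stay where pushed. 0.006: flush, the collar lies on the face.
- hub_nominal (a point): point on the nominal bearing axis at the wheel hub's face, 36 mm past the near mouth (nominal, as are all these points; the real parts shift together). Tube wheel: white, 84 mm diameter, hub 18 mm long, bore 12.8 mm, funnel mouth 21 mm wide, 4 mm deep; at first it sits 3.5 mm below the bearing axis. It reaches 42 mm above its own axis.
- far_nominal (a point): nominal centre of the far bearing's mouth, 72 mm past the near mouth. Housing 44 mm square, 20 mm deep; bore 11.6 mm; funnel mouth 20 mm wide, 6 mm deep. With the axle home its nose stands 20 mm beyond this bearing.
- tube_wheel (a joint): height of the tube wheel in its fork, m. 0: resting, its bore 3.5 mm below the bearing axis. It weighs 0.12 kg, moves freely up to 0.006, does not turn. The cone of an axle passing through the hub lifts it; 0.001 to 0.002 when the axle carries it.
- slide_box: purple and white box 60 x 86 x 30 mm standing by, loose, to be left alone; origin under its centre
- petri_dish: closed clear culture dish 91 mm wide, 16 mm high, loose, to be left alone; origin under its centre
- beaker: glass beaker 70 mm wide, 91 mm high, loose, to be left alone; origin under its centre

How it is judged:
On the way, in this order (a step that is already met when the one before it is completed fails the run):
1. the nose is in the near bearing's bore (y of axle_nose in the frame of stand above 0.02 m and x of axle_nose in the frame of stand between -0.011 and 0.011 m and z of axle_nose in the frame of stand between 0.066 and 0.084 m), for 0.1 s.
2. the nose has come out beyond the far bearing and the axle carries the wheel (y of axle_nose in the frame of stand above 0.101 m and value of joint tube_wheel above 0.0006 m and x of axle_nose in the frame of stand between -0.016 and 0.016 m and z of axle_nose in the frame of stand between 0.066 and 0.084 m), for 0.1 s.
At the end, for the whole second after the job is handed in: The axle lies through near bearing, wheel hub and far bearing, its collar against the near bearing's face (the seating pins pushed in by more than 4.5 of their 6 mm), within 0.08 rad of the stand's y axis, carrying the wheel (raised by more than 0.6 mm), at rest and released (y of axle in the frame of stand between -0.012 and 0.012 m and x of axle in the frame of stand between -0.011 and 0.011 m and z of axle in the frame of stand between 0.066 and 0.084 m and x of axle_nose in the frame of stand between -0.016 and 0.016 m and z of axle_nose in the frame of stand between 0.066 and 0.084 m and angle between the y axis of axle and the y axis of stand, either way round below 0.08 rad and value of joint seat_pins above 0.0045 m and value of joint tube_wheel above 0.0006 m and linear speed of axle below 0.01 m/s); the robot touches nothing.
It fails at once if the axle presses on the stand, bearings or wheel with more than 25 N (contact force between axle and stand above 25 N).
It fails at once if slide box moved by more than 2 cm (distance of slide_box from where it was at the start of the episode above 0.02 m).
It fails at once if culture dish moved by more than 2 cm (distance of petri_dish from where it was at the start of the episode above 0.02 m).
It fails at once if beaker moved by more than 2 cm (distance of beaker from where it was at the start of the episode above 0.02 m).
It also fails if it takes over 61 s, if anything falls off the work surface, if the arm or the gripper's body presses on something with over 40 N, if the wrist force passes 120 N, or if a joint passes its speed limit or range.

## Working session

There is one attempt and no reset: what is moved stays moved. The work goes in short steps, Python scripts to look and compute and a shell command to move; the robot and the scene stay as the last step left them, time stands still between calls to the robot, and variables do not carry over. Pictures are saved under pics/ and viewed, at most 10 in all, crops included, and the job is handed in when it is done.

```bash
ls; mkdir -p pics
cat > h.py <<'E'
import numpy as np,cv2
from rig import env
from scipy.spatial.transform import Rotation as R
def cam(n):
    o=env.observe(); im=np.array(env.camera(n)); i=env.camera_info(n)
    K=np.array(i["camera_matrix"]);k1=i["k1"]
    if n=="wrist":
        q=o["eef_rot"]; T=np.eye(4);T[:3,:3]=R.from_quat([q[1],q[2],q[3],q[0]]).as_matrix();T[:3,3]=o["eef_pos"]
        V=np.linalg.inv(T@np.array(i["mount"]))
    else: V=np.array(i["view"])
    return im,(K,k1,V)
def save(n,im): cv2.imwrite(n,im[...,::-1])
def ray(c,p):
    K,k1,V=c; u=cv2.undistortPoints(np.array([[p]],float),K,np.array([k1,0,0,0.]))[0,0]
    W=np.linalg.inv(V); return W[:3,3],W[:3,:3]@np.array([u[0],u[1],1])
def onz(c,p,z):
    o,d=ray(c,p); return o+d*(z-o[2])/d[2]
def tri(*cp):
    A=np.zeros((3,3));b=np.zeros(3)
    for c,p in cp:
        o,d=ray(c,p);d=d/np.linalg.norm(d);M=np.eye(3)-np.outer(d,d);A+=M;b+=M@o
    x=np.linalg.solve(A,b)
    return x,[np.linalg.norm(np.cross(x-ray(c,p)[0],ray(c,p)[1]/np.linalg.norm(ray(c,p)[1]))) for c,p in cp]
def proj(c,X):
    K,k1,V=c; r=cv2.Rodrigues(V[:3,:3])[0]
    return cv2.projectPoints(np.array([X],float),r,V[:3,3],K,np.array([k1,0,0,0.]))[0].reshape(-1,2)
E
python3 - <<'E'
from h import *
import pickle
d={}
for n in("scene","top","wrist"):
    d[n]=cam(n)
    print(n,d[n][1][0].tolist(),d[n][1][1],np.linalg.inv(d[n][1][2])[:3].round(3).tolist())
pickle.dump(d,open("d0.pkl","wb"))
save("pics/st.png",cv2.resize(np.vstack([d["scene"][0],d["top"][0]]),None,fx=.7,fy=.7)) 
save("pics/scene.png",d["scene"][0]);save("pics/top.png",d["top"][0])
print(env.observe(),env.pinch_z)
E
```

```text
pics
scene [[452.183646783055, 0.0, 281.94593811189907], [0.0, 452.183646783055, 200.01194178726521], [0.0, 0.0, 1.0]] -0.07428187853868587 [[-0.758, -0.38, 0.53, 0.041], [-0.652, 0.422, -0.63, 0.695], [0.016, -0.823, -0.568, 0.652]]
top [[501.59002734281745, 0.0, 282.61467986294747], [0.0, 501.59002734281745, 210.61341930141538], [0.0, 0.0, 1.0]] 0.05968997184203964 [[-0.014, -0.992, 0.127, 0.42], [-1.0, 0.013, -0.007, 0.073], [0.006, -0.127, -0.992, 1.147]]
wrist [[308.32092024973804, 0.0, 280.27099263011235], [0.0, 308.32092024973804, 212.30857866065136], [0.0, 0.0, 1.0]] -0.06603465455031497 [[0.239, -0.932, -0.271, 0.218], [-0.971, -0.23, -0.066, -0.59], [-0.001, 0.279, -0.96, 0.374]]
{'time_s': 0.15, 'joint_positions': array([ 1.2587728 ,  0.52184544, -0.03632948,  1.59981929,  0.02117672,
        1.02111193, -0.11281364]), 'qd': array([ 1.12881881e-03, -2.73836064e-03,  1.20640058e-03, -6.84688817e-04,
        2.00061539e-04,  1.86732900e-05, -4.74370516e-04]), 'joint_torque': array([ 1.39969903e-03, -9.27385283e+01,  1.98003933e+00, -3.70058835e+01,
        1.77913980e-02,  6.41561172e-03,  1.06077579e-05]), 'eef_pos': array([ 0.14959727, -0.60659828,  0.23089834]), 'eef_rot': array([-3.95030123e-04,  9.92701250e-01,  1.20598794e-01, -6.39226422e-05]), 'ft_force': array([-1.14275462,  0.04490333, -0.32292435]), 'torque': array([-0.02458991, -0.04337692,  0.01427425]), 'finger_force': 0.0, 'gripper_width': 0.08556268314780945} 0.0187
```

View pics/scene.png

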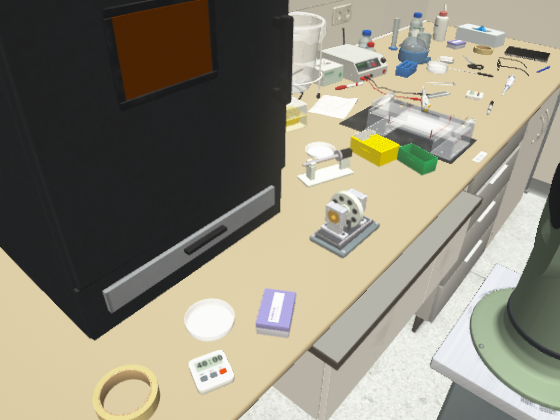

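View pics/top.png

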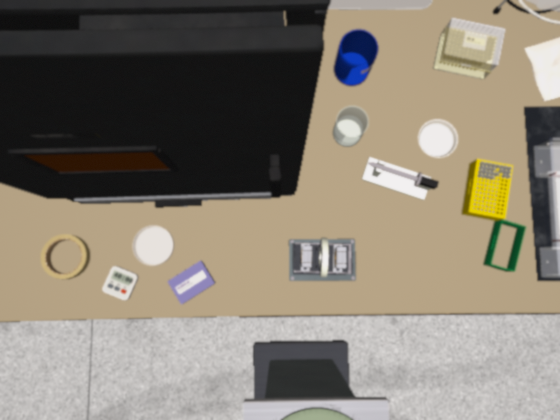

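The scene view shows the stand at about (345,222) and the rest at about (327,165). In the top view the stand is at (322,258). The rest is at (398,178), with the handle at (428,182) and the nose at (375,168). I need to know which bearing is the near one.

Run:
```python
from h import *
import pickle
d=pickle.load(open("d0.pkl","rb"))
s,cs=d["scene"];t,ct=d["top"]
a=cv2.resize(s[180:260,300:390],(450,400),interpolation=3);b=cv2.resize(t[228:290,280:365],(340,248),interpolation=3)
c=cv2.resize(t[150:210,355:445],(340,227),interpolation=3)
o=np.zeros((480,792,3),np.uint8);o[:400,:450]=a;o[:248,452:]=b;o[250:477,452:]=c
save("pics/crop.png",o)
for p in [(290,239),(354,239),(354,279),(290,279)]: print(p,onz(ct,p,0.01).round(3))
for p in [(371,160),(432,180),(425,196),(364,178)]: print(p,onz(ct,p,0.005).round(3))
for p in [(350,140),(192,282),(153,245),(437,138)]: print(p,onz(ct,p,0.0).round(3))
```

```text
(290, 239) [0.5   0.049 0.01 ]
(354, 239) [ 0.498 -0.096  0.01 ]
(354, 279) [ 0.408 -0.093  0.01 ]
(290, 279) [0.41 0.05 0.01]
(371, 160) [ 0.682 -0.142  0.005]
(432, 180) [ 0.632 -0.281  0.005]
(425, 196) [ 0.595 -0.263  0.005]
(364, 178) [ 0.639 -0.125  0.005]
(350, 140) [ 0.731 -0.096  0.   ]
(192, 282) [0.407 0.271 0.   ]
(153, 245) [0.492 0.36  0.   ]
(437, 138) [ 0.733 -0.298  0.   ]
```

View pics/crop.png

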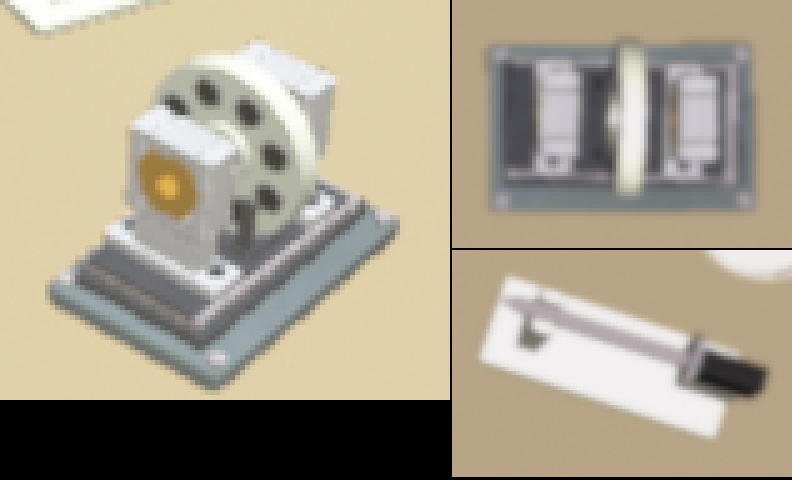

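The stand lies along world y, with its bed running from y 0.05 to -0.096. I can't tell from here which bearing is near, because the bronze shows on every face this camera sees. I'll use the wrist camera on the -y side to find out.

```bash
python3 -m pendant '[[[0.033,0.03,0.008,0.06,0,0],[0.033,0.03,0.008,0.06,0,0],[0.033,0.03,0.008,0.06,0,0],[0.033,0.03,0.008,0.06,0,0],[0.033,0.03,0.008,0.06,0,0],[0.033,0.03,0.008,0.06,0,0],[0.033,0.03,0.008,0.06,0,0],[0.033,0.03,0.008,0.06,0,0],[0.033,0.03,0.008,0.06,0,0],[0,0,0,0,0,0],[0,0,0,0,0,0]]]' 0
python3 - <<'E'
from h import *
import pickle
w=cam("wrist"); pickle.dump(w,open("w1.pkl","wb")); save("pics/w1.png",w[0])
o=env.observe();print(o["eef_pos"].round(4),o["joint_positions"].round(3))
E
```

```text
time_s: 1.25
eef_pos: [0.4469, -0.3364, 0.3028]
eef_rot: [-0.265, 0.957, 0.117, 0.032]
ft_force: [-1.4, 0.1, -0.1]
gripper_width: 0.0855
finger_force: 0.0
[ 0.4462 -0.3371  0.3029] [ 0.889  0.587 -0.209  1.419 -0.291  1.507 -0.564]
```

View pics/w1.png

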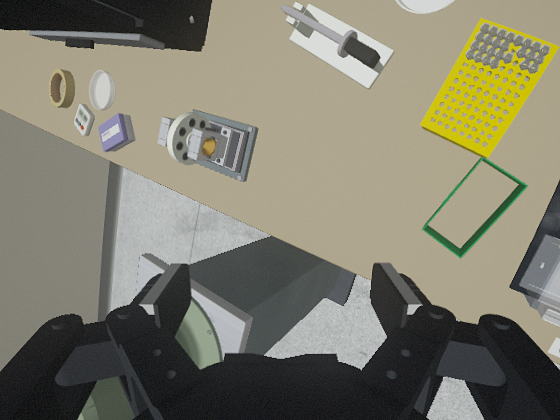

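The wrist view has the stand at (210,145) with bronze on its -y face too, and the rest at (345,45). I'll zoom in.

Run:
```python
from h import *
import pickle
w=pickle.load(open("w1.pkl","rb"));d=pickle.load(open("d0.pkl","rb"))
a=cv2.resize(w[0][105:185,155:265],(792,576),interpolation=cv2.INTER_LANCZOS4)[:, :480]
a=cv2.resize(w[0][120:180,185:250],(433,400),interpolation=cv2.INTER_LANCZOS4)
b=cv2.resize(d["scene"][0][195:240,320:360],(356,400),interpolation=cv2.INTER_LANCZOS4)
save("pics/crop2.png",np.hstack([a,b]))
```

```text
(no output)
```

View pics/crop2.png

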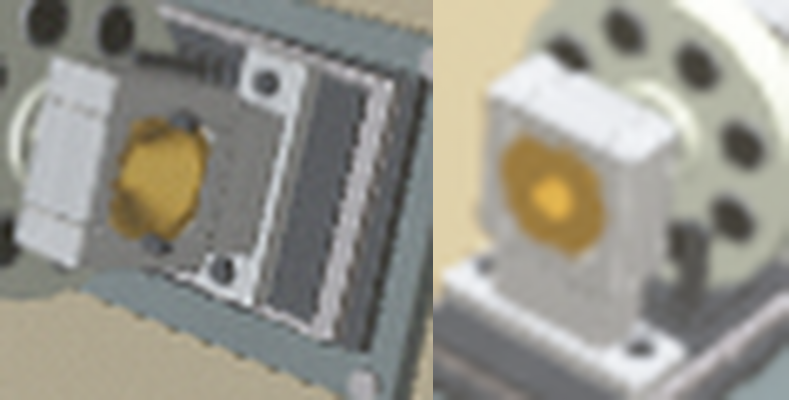

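The -y face has the large bronze funnel and two dark pins, at (185,118) and (155,242) in the crop. So the near bearing is on the -y side and the axle goes in along world +y, which needs only a small turn. Next I'll move over the rest for a close measurement.

```bash
python3 -m pendant '[[[0.01,0.008,0,-0.108,0,0],[0.01,0.008,0,-0.108,0,0],[0.01,0.008,0,-0.108,0,0],[0.01,0.008,0,-0.108,0,0],[0.01,0.008,0,-0.108,0,0],[0.02,0.008,-0.01,0,0,0.14],[0.02,0.008,-0.01,0,0,0.14],[0.02,0.008,-0.01,0,0,0.14],[0.02,0.008,-0.01,0,0,0.14],[0,0.008,-0.01,0,0,0.14],[0,0.008,-0.01,0,0,0.14],[0,0,0,0,0,0.13]]]' 0
python3 -m pendant '[[[0,0,0,0,0,0],[0,0,0,0,0,0]]]' 0
python3 - <<'E'
from h import *
import pickle
w=cam("wrist"); pickle.dump(w,open("w2.pkl","wb")); save("pics/w2.png",w[0])
o=env.observe();print(o["eef_pos"].round(4),o["joint_positions"].round(3))
E
```

```text
time_s: 2.5
eef_pos: [0.5756, -0.2488, 0.242]
eef_rot: [-0.001, 0.82, 0.572, -0.001]
ft_force: [0.4, 0.5, -0.1]
gripper_width: 0.0854
finger_force: 0.0
time_s: 2.7
eef_pos: [0.5762, -0.25, 0.2435]
eef_rot: [0.0, 0.824, 0.567, -0.0]
ft_force: [-0.7, -0.7, -0.4]
gripper_width: 0.0856
finger_force: 0.0
[ 0.5763 -0.2498  0.2436] [ 0.558  0.534 -0.365  1.565  0.208  1.081 -0.223]
```

View pics/w2.png

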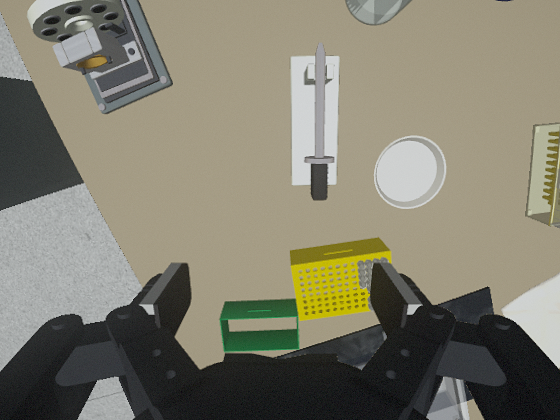

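The handle is at (319,181), the collar at (319,159) and the nose at (320,42). The dish, at (410,172), is close but low. Now I'll triangulate the axle.

```bash
cat > m.py <<'E'
from h import *
import pickle
d=pickle.load(open("d0.pkl","rb"));w,cw=pickle.load(open("w2.pkl","rb"));t,ct=d["top"];s,cs=d["scene"]
def dark(im,x0,y0,x1,y1,th=70):
    m=np.zeros(im.shape[:2],np.uint8);m[y0:y1,x0:x1]=(im[y0:y1,x0:x1].max(2)<th)
    n,l,st,c=cv2.connectedComponentsWithStats(m);k=1+np.argmax(st[1:,4])
    r=cv2.minAreaRect(np.argwhere(l==k)[:,::-1].astype(np.float32));return c[k],st[k],r
a=dark(w,300,158,340,210);b=dark(t,410,170,445,195);c=dark(s,335,145,360,165)
print(a,b,c)
print("handle tri",tri((cw,a[0]),(ct,b[0])),tri((cw,a[0]),(ct,b[0]),(cs,c[0])))
for z in(.055,.066):print(z,onz(cw,a[0],z).round(4),onz(ct,b[0],z).round(4),onz(cs,c[0],z).round(4))
nose=onz(cw,(320,42),.055);print("nose",nose)
# shaft centreline in wrist image
P=[]
for r in range(90,152,4):
    row=w[r,300:340].astype(int);g=row.mean(1);print(r,g[8:32].astype(int).tolist()) if r in(90,122,150) else 0
E
python3 m.py
```

```text
Traceback (most recent call last):
  File "m.py", line 8, in <module>
    a=dark(w,300,158,340,210);b=dark(t,410,170,445,195);c=dark(s,335,145,360,165)
                                                          ~~~~^^^^^^^^^^^^^^^^^^^
  File "m.py", line 6, in dark
    n,l,st,c=cv2.connectedComponentsWithStats(m);k=1+np.argmax(st[1:,4])
                                                     ~~~~~~~~~^^^^^^^^^^
ValueError: attempt to get argmax of an empty sequence
```

```bash
sed -i 's/345,165)$/&/; s/c=dark(s,335,145,360,165)/c=dark(s,335,145,360,165,100)/' m.py; python3 m.py
```

```text
(array([318.06012658, 183.83227848]), array([311, 164,  16,  36, 316], dtype=int32), ((318.5, 181.5), (35.0, 15.0), 90.0)) (array([428.16101695, 182.84745763]), array([420, 178,  17,  10, 118], dtype=int32), ((428.2647705078125, 182.94119262695312), (16.00735092163086, 7.518604278564453), 14.03624439239502)) (array([346.53333333, 152.70666667]), array([341, 149,  11,   9,  75], dtype=int32), ((346.70001220703125, 152.60000610351562), (7.905693531036377, 9.803059577941895), 71.56504821777344))
handle tri (array([ 0.61782335, -0.25964503,  0.04709472]), [np.float64(0.0009981305352592359), np.float64(0.0009981305352592341)]) (array([ 0.61573749, -0.25782268,  0.05670982]), [np.float64(0.0012493256238068858), np.float64(0.002102045548472715), np.float64(0.002444993357869871)])
0.055 [ 0.617  -0.2588  0.055 ] [ 0.6169 -0.2564  0.055 ] [ 0.6156 -0.2623  0.055 ]
0.066 [ 0.6164 -0.2563  0.066 ] [ 0.6149 -0.253   0.066 ] [ 0.605  -0.2447  0.066 ]
nose [ 0.6655965  -0.12517162  0.055     ]
90 [209, 209, 209, 210, 209, 211, 197, 157, 153, 158, 158, 160, 162, 164, 162, 158, 148, 204, 212, 210, 211, 211, 210, 209]
122 [211, 212, 210, 210, 210, 213, 196, 156, 155, 163, 161, 163, 162, 165, 163, 148, 164, 202, 212, 211, 210, 211, 211, 211]
150 [210, 211, 211, 211, 210, 213, 197, 141, 159, 161, 161, 161, 163, 165, 160, 157, 188, 213, 211, 210, 211, 211, 211, 210]
```

```bash
python3 -m pendant '[[[0.010,-0.002,-0.025,0,0,0],[0.010,-0.002,-0.025,0,0,0],[0.010,-0.002,-0.025,0,0,0],[0.010,-0.002,-0.025,0,0,0.01],[0,0,0,0,0,0],[0,0,0,0,0,0]]]' 0.4
python3 - <<'E'
from h import *
import pickle
w=cam("wrist"); pickle.dump(w,open("w3.pkl","wb")); im,c=w
o=env.observe();print(o["eef_pos"].round(4),o["joint_positions"].round(3),o["gripper_width"])
print(proj(c,[.6168,-.2575,.055]),proj(c,[.6656,-.1252,.055]))
save("pics/w3.png",im)
w2,c2=pickle.load(open("w2.pkl","rb"))
p,q=onz(c2,(319.5,90),.056),onz(c2,(319.2,150),.056);print(p,q,np.degrees(np.arctan2(*(p-q)[1::-1])))
E
```

```text
time_s: 3.35
eef_pos: [0.6164, -0.257, 0.1437]
eef_rot: [-0.0, 0.82, 0.573, -0.0]
ft_force: [-0.5, -0.1, 0.7]
gripper_width: 0.0511
finger_force: 0.0
[ 0.6167 -0.2571  0.1445] [ 0.518  0.699 -0.338  1.54   0.266  0.947 -0.252] 0.05158348921306868
[[281.23218256 216.54246014]] [[281.82467952  17.38841421]]
[ 0.64999435 -0.16774069  0.056     ] [ 0.62993577 -0.22453484  0.056     ] 70.54777863973851
```

View pics/w3.png

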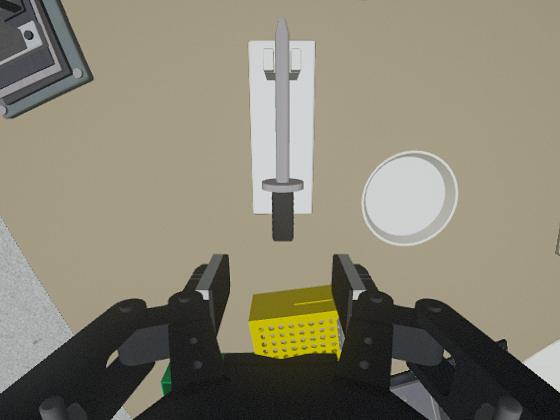

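The prediction agrees with the picture: nose at (282,18), handle centred at (283,216), midway between the fingers. Now I'll descend and grip.

```bash
python3 -m pendant '[[[0.0003,-0.0003,-0.03,0,0,0],[0,0,-0.03,0,0,0],[0,0,-0.025,0,0,0],[0,0,-0.015,0,0,0],[0,0,-0.007,0,0,0],[0,0,0,0,0,0],[0,0,0,0,0,0]]]' 0.4
python3 -m pendant '[[[0,0,0,0,0,0],[0,0,0,0,0,0],[0,0,0,0,0,0],[0,0,0,0,0,0],[0,0,0,0,0,0],[0,0,0,0,0,0],[0,0,0,0,0,0],[0,0,0,0,0,0]]]' 1 60
```

```text
time_s: 4.1
eef_pos: [0.6176, -0.2574, 0.0377]
eef_rot: [0.001, 0.819, 0.573, 0.0]
ft_force: [-0.2, 0.0, -0.3]
gripper_width: 0.0515
finger_force: 0.0
time_s: 4.9
eef_pos: [0.6173, -0.2573, 0.0371]
eef_rot: [0.0, 0.819, 0.574, 0.0]
ft_force: [-2.1, 0.6, 7.5]
gripper_width: 0.0148
finger_force: 58.5
```

```bash
python3 -m pendant '[[[0,0,0.01,0,0,0],[0,0,0.01,0,0,0],[0,0,0.01,0,0,0],[0,0,0.01,0,0,0],[0,0,0,0,0,0],[-0.014,-0.006,0,0,0,0.03],[-0.02,-0.006,0,0,0,0.05],[-0.03,-0.006,0,0,0,0.05],[-0.03,-0.006,0,0,0,0.05],[-0.03,-0.006,0,0,0,0.05],[-0.025,0,0,0,0,0.05],[-0.015,0,0,0,0,0.05]]]' 1 60
python3 -m pendant '[[[0,0,0,0,0,0.02],[0,0,0,0,0,0],[0,0,0,0,0,0]]]'
python3 - <<'E'
from h import *
import pickle
w=cam("wrist"); pickle.dump(w,open("w4.pkl","wb")); im,c=w
o=env.observe();print(o["eef_pos"].round(4),o["eef_rot"].round(4),o["ft_force"].round(2),o["torque"].round(3))
save("pics/w4.png",im)
E
```

```text
time_s: 6.1
eef_pos: [0.4507, -0.2875, 0.0762]
eef_rot: [-0.0, 0.714, 0.701, -0.0]
ft_force: [0.4, -1.0, -0.2]
gripper_width: 0.0153
finger_force: 58.6
time_s: 6.4
eef_pos: [0.4538, -0.287, 0.0763]
eef_rot: [0.0, 0.707, 0.707, 0.0]
ft_force: [-0.1, 0.8, -1.1]
gripper_width: 0.0153
finger_force: 58.6
[ 0.4537 -0.2869  0.0763] [2.000e-04 7.069e-01 7.073e-01 2.000e-04] [-1.18  0.27 -1.41] [-0.031  0.007 -0.051]
```

View pics/w4.png

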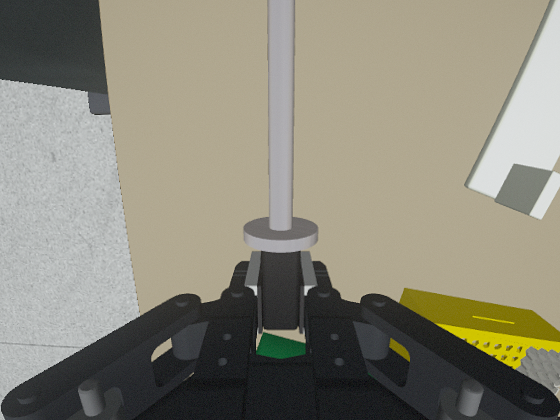

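The axle is held straight along +y, in columns 268-292. The stand is out of view above the frame, so I'll pitch the tool up and look at the mouth from two sideways offsets.

```bash
cat > snap.py <<'E'
from h import *
import pickle,sys
w=cam("wrist"); pickle.dump(w,open(sys.argv[1]+".pkl","wb"))
o=env.observe();print(o["eef_pos"].round(4),o["eef_rot"].round(4))
print(proj(w[1],[.453,-.067,.075]))
E
python3 -m pendant '[[[-0.01,0,0.01,0.12,0,0],[-0.01,0,0.01,0.12,0,0],[-0.01,0,0.01,0.12,0,0],[-0.01,0,0.01,0.12,0,0],[-0.01,0,0.01,0.12,0,0],[0,0,0,0,0,0],[0,0,0,0,0,0]]]'
python3 snap.py v1
python3 -m pendant '[[[0.025,0,0,0,0,0],[0.025,0,0,0,0,0],[0.025,0,0,0,0,0],[0.025,0,0,0,0,0],[0,0,0,0,0,0],[0,0,0,0,0,0]]]'
python3 snap.py v2
python3 - <<'E'
from h import *
import pickle
P=[]
for n in("v1","v2"):
    im,c=pickle.load(open(n+".pkl","rb"));u=proj(c,[.453,-.067,.075])[0]
    x,y=int(np.clip(u[0]-50,0,460)),int(np.clip(u[1]-50,0,320));print(n,x,y)
    P.append(cv2.resize(im[y:y+100,x:x+100],(400,400),interpolation=cv2.INTER_LANCZOS4))
save("pics/v12.png",np.hstack(P))
E
```

```text
time_s: 7.15
eef_pos: [0.4034, -0.2874, 0.1252]
eef_rot: [-0.208, 0.676, 0.676, 0.208]
ft_force: [0.3, 0.6, -0.3]
gripper_width: 0.0153
finger_force: 58.9
[ 0.4037 -0.2868  0.1256] [-0.2074  0.6756  0.6764  0.2072]
[[335.02862441  29.6623451 ]]
time_s: 7.8
eef_pos: [0.504, -0.2857, 0.1259]
eef_rot: [-0.208, 0.675, 0.677, 0.207]
ft_force: [0.3, -0.3, -1.9]
gripper_width: 0.0151
finger_force: 58.9
[ 0.5033 -0.2863  0.1259] [-0.2076  0.6752  0.6769  0.2069]
[[225.40861732  31.32048438]]
v1 285 0
v2 175 0
```

View pics/v12.png

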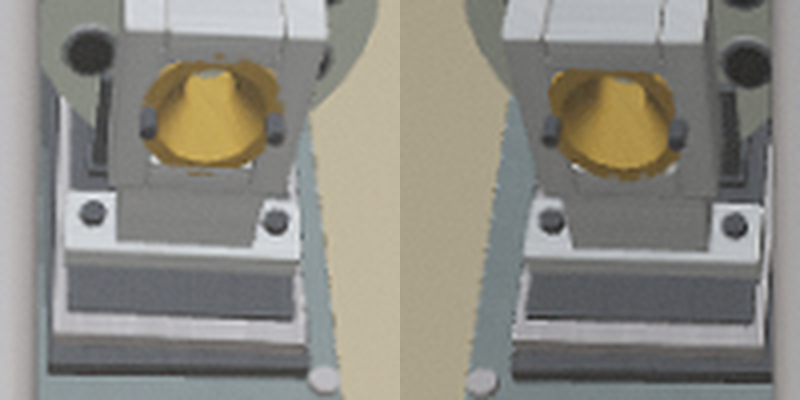

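The mouth and both pins are clear: in v1 at about (322,31) and (354,32), in v2 at about (213,33) and (244.5,33.5). I'll triangulate them.

Run:
```python
from h import *
import pickle
V={n:pickle.load(open(n+".pkl","rb")) for n in("v1","v2")}
def pin(n,x,y):
    im,c=V[n];x0,y0=int(x)-5,int(y)-6;p=cv2.resize(im[y0:y0+13,x0:x0+11],None,fx=4,fy=4,interpolation=cv2.INTER_CUBIC).astype(int)
    sat=p.max(2)-p.min(2);m=((p.max(2)<85)&(sat<25)).astype(np.uint8)
    k,l,st,ce=cv2.connectedComponentsWithStats(m);j=1+np.argmax(st[1:,4]);return np.array([x0,y0])+(ce[j]+.5)/4-.5,st[j]
def orange(n,x,y):
    im,c=V[n];p=im.astype(int);m=np.zeros(p.shape[:2],np.uint8);s=np.s_[max(0,y-22):y+22,x-24:x+24]
    m[s]=((p[...,0]-p[...,2])>60)[s];ys,xs=np.nonzero(m);return (xs.min()+xs.max())/2,(ys.min()+ys.max())/2,xs.min(),xs.max(),ys.min(),ys.max()
L1,L2=pin("v1",322,31),pin("v2",213,33);R1,R2=pin("v1",354,32),pin("v2",244.5,33.5)
print(L1,L2,R1,R2)
c1,c2=V["v1"][1],V["v2"][1]
l=tri((c1,L1[0]),(c2,L2[0]));r=tri((c1,R1[0]),(c2,R2[0]));print("L",l,"\nR",r,"\nmid",(l[0]+r[0])/2,"dist",np.linalg.norm(l[0]-r[0]),"yaw",np.arctan2(r[0][1]-l[0][1],r[0][0]-l[0][0]))
o1,o2=orange("v1",338,29),orange("v2",229,31);print(o1,o2,tri((c1,o1[:2]),(c2,o2[:2])))
for a,b in(((285+93/4,212/4),(175+152/4,221/4)),((285+276/4,222/4),(175+335/4,225/4))):print("screw",tri((c1,a),(c2,b)))
for y in(-.067,-.073):
  for c,p in((c1,L1),(c2,L2),(c1,R1),(c2,R2)):
    o,d=ray(c,p[0]);print(y,(o+d*(y-o[1])/d[1]).round(4))
```

```text
(array([321.56744604,  32.80305755]), array([ 12,  27,  15,  13, 139], dtype=int32)) (array([212.65073529,  33.75      ]), array([  9,  11,  20,  29, 272], dtype=int32)) (array([353.35973282,  34.26812977]), array([ 12,  29,  14,  12, 131], dtype=int32)) (array([244.12011719,  34.83496094]), array([ 13,  18,  18,  26, 256], dtype=int32))
L (array([ 0.44097916, -0.06780698,  0.07266164]), [np.float64(0.0004314950024818831), np.float64(0.0004314950024819014)]) 
R (array([ 0.46999228, -0.06972773,  0.07303611]), [np.float64(0.00025244249677406185), np.float64(0.0002524424967740278)]) 
mid [ 0.45548572 -0.06876735  0.07284888] dist 0.029079037513045636 yaw -0.06610652591352102
(np.float64(337.5), np.float64(28.5), np.int64(322), np.int64(353), np.int64(16), np.int64(41)) (np.float64(227.0), np.float64(29.5), np.int64(213), np.int64(241), np.int64(18), np.int64(41)) (array([ 0.45486086, -0.06766605,  0.0771921 ]), [np.float64(0.0002499771677378807), np.float64(0.0002499771677378513)])
screw (array([ 0.43242475, -0.05382776,  0.03416201]), [np.float64(0.00021757755813639446), np.float64(0.0002175775581364746)])
screw (array([ 0.48042698, -0.05559725,  0.03368925]), [np.float64(9.413113159936942e-05), np.float64(9.413113159936197e-05)])
-0.067 [ 0.4412 -0.067   0.0714]
-0.067 [ 0.4408 -0.067   0.0725]
-0.067 [ 0.4708 -0.067   0.0703]
-0.067 [ 0.4696 -0.067   0.0709]
-0.073 [ 0.4402 -0.073   0.0766]
-0.073 [ 0.4424 -0.073   0.0778]
-0.073 [ 0.4691 -0.073   0.0756]
-0.073 [ 0.4705 -0.073   0.0763]
```

The pins come out 29.1 mm apart against 29 nominal. The mouth centre is at about (0.4555, -0.066, 0.0755), and the bearing is turned about -0.037 rad. Next I'll level the axle and line it up.

```bash
python3 -m pendant '[[[-0.0112,0,-0.0137,-0.12,0,0],[-0.0112,0,-0.0137,-0.12,0,0],[-0.0112,0,-0.0137,-0.12,0,0],[-0.0112,0,-0.0137,-0.12,0,0],[-0.0112,0,-0.0137,-0.12,0,0],[0.0005,0.013,0,0,0,-0.037],[0.0005,0.013,0,0,0,0],[0.0005,0.013,0,0,0,0],[0.0005,0.013,0,0,0,0],[0,0,0,0,0,0],[0,0,0,0,0,0]]]'
python3 - <<'E'
from h import *
import pickle
w=cam("wrist"); pickle.dump(w,open("v3.pkl","wb"))
t=cam("top"); s=cam("scene");pickle.dump((t,s),open("e3.pkl","wb"))
o=env.observe();q=o["eef_rot"];M=R.from_quat([q[1],q[2],q[3],q[0]]).as_matrix()
n=o["eef_pos"]+M@[.140,0,-.018];print(o["eef_pos"].round(4),M.round(4).tolist(),"nose",n.round(4),o["ft_force"].round(2))
for c in(w[1],t[1],s[1]):print(proj(c,n),proj(c,[.4553,-.066,.0755]))
a=cv2.resize(t[0][225:295,285:415],(780,420),interpolation=cv2.INTER_LANCZOS4)
b=cv2.resize(s[0][165:265,290:385],(190,200),interpolation=cv2.INTER_LANCZOS4)
b=cv2.resize(s[0][160:220,315:415],(780,468),interpolation=cv2.INTER_LANCZOS4)
save("pics/e3.png",cv2.resize(np.vstack([a,b]),(520,592)))
E
```

```text
time_s: 8.95
eef_pos: [0.4492, -0.2354, 0.0574]
eef_rot: [0.001, 0.72, 0.694, -0.002]
ft_force: [0.0, -0.1, -1.4]
gripper_width: 0.0148
finger_force: 59.0
[ 0.4491 -0.2358  0.0573] [[0.0372, 0.9993, -0.0006], [0.9993, -0.0372, -0.0042], [-0.0042, -0.0005, -1.0]] nose [ 0.4543 -0.0959  0.0747] [-0.27 -0.04 -1.08]
[[281.27807807 -75.93539067]] [[ 281.08245791 -165.64001599]]
[[359.01516702 257.49165472]] [[345.0024053  257.17796473]]
[[365.10509698 193.36813655]] [[357.7775936  198.32244873]]
```

View pics/e3.png

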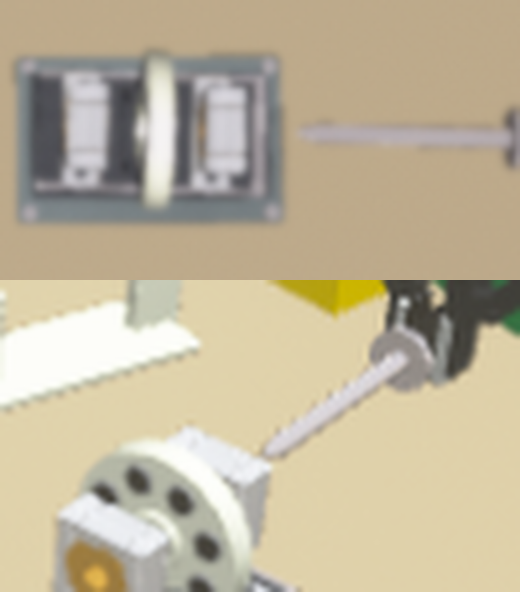

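The held axle matches its predicted place in both fixed views: nose at (361,258) in top and (366,193) in scene. As a last check, I'll compare the housing tops with the shaft line in the top image.

Run:
```python
from h import *
import pickle
(t,ct),(s,cs)=pickle.load(open("e3.pkl","rb"))
g=t.min(2).astype(int)
def cen(col,r0,r1,th):
    v=g[r0:r1,col].astype(float); f=cv2.resize(v.reshape(-1,1),(1,len(v)*8),interpolation=1).ravel()
    i=np.nonzero(f>th)[0]; return r0+(i.min()+.5)/8-.5, r0+(i.max()+.5)/8-.5
for cols in(range(337,346,2),range(303,311,2)):
    for c in cols:
        a,b=cen(c,240,272,180);X,Y=onz(ct,(c,a),.097),onz(ct,(c,b),.097);print(c,round(a,2),round(b,2),"w",round(X[0]-Y[0],4),"mid",((X+Y)/2).round(4)[:2])
for c in range(366,405,8):
    v=(t[248:270,c].astype(int)); w=np.clip((v[:,2]-(v[:,2].min()+ v[:,2].max())/2),0,None); r=248+(w*np.arange(22)).sum()/w.sum()
    print(c,r.round(2),onz(ct,(c,r),.075).round(4)[:2])
```

```text
337 244.69 266.31 w 0.0449 mid [ 0.4584 -0.0466]
339 246.31 271.44 w 0.0521 mid [ 0.4513 -0.0506]
341 245.44 271.44 w 0.0539 mid [ 0.4522 -0.0548]
343 246.94 267.19 w 0.042 mid [ 0.4549 -0.059 ]
345 247.81 266.44 w 0.0386 mid [ 0.4548 -0.0632]
303 243.06 270.44 w 0.0568 mid [0.4567 0.0243]
305 243.19 266.06 w 0.0475 mid [0.4611 0.02  ]
307 243.44 270.31 w 0.0558 mid [0.4564 0.016 ]
309 245.19 266.44 w 0.0441 mid [0.4585 0.0118]
366 258.0 [ 0.453  -0.1106]
374 258.16 [ 0.4525 -0.1275]
382 258.67 [ 0.4512 -0.1445]
390 258.79 [ 0.4507 -0.1614]
398 258.98 [ 0.4501 -0.1783]
```

The shaft line meets the mouth within about 1 mm. Going in gently.

```bash
python3 -m pendant '[[[0.0004,0.01,0.0005,0,0,0],[0.0004,0.01,0.0005,0,0,0],[0.0002,0.006,0,0,0,0],[0.0001,0.003,0,0,0,0],[0.0001,0.002,0,0,0,0],[0,0,0,0,0,0],[0,0,0,0,0,0]]]'
python3 -m pendant '[[[0.0001,0.002,0,0,0,0],[0.0001,0.002,0,0,0,0],[0,0,0,0,0,0]]]'
```

```text
time_s: 9.8
eef_pos: [0.4504, -0.2043, 0.0583]
eef_rot: [0.001, 0.72, 0.694, -0.002]
ft_force: [1.0, -0.6, -1.6]
gripper_width: 0.0151
finger_force: 59.0
time_s: 10.1
eef_pos: [0.4506, -0.1999, 0.0583]
eef_rot: [0.001, 0.72, 0.694, -0.002]
ft_force: [0.5, -0.1, -0.4]
gripper_width: 0.0148
finger_force: 59.0
```

```bash
python3 -m pendant '[[[0.0001,0.002,0,0,0,0],[0,0.001,0,0,0,0],[0,0,0,0,0,0]]]'
```

```text
time_s: 10.4
eef_pos: [0.4507, -0.197, 0.0583]
eef_rot: [0.001, 0.72, 0.694, -0.002]
ft_force: [-0.1, 0.8, -1.6]
gripper_width: 0.0153
finger_force: 59.0
```

```bash
python3 -m pendant '[[[0.0001,0.002,0,0,0,0],[0,0.001,0,0,0,0],[0,0,0,0,0,0]]]'; python3 -m pendant '[[[0.0001,0.002,0,0,0,0],[0,0.001,0,0,0,0],[0,0,0,0,0,0]]]'
```

```text
time_s: 10.7
eef_pos: [0.4508, -0.194, 0.0583]
eef_rot: [0.001, 0.72, 0.694, -0.002]
ft_force: [-0.1, 0.5, -0.9]
gripper_width: 0.0152
finger_force: 59.0
time_s: 11.0
eef_pos: [0.4509, -0.191, 0.0584]
eef_rot: [0.001, 0.72, 0.694, -0.002]
ft_force: [-0.5, 0.1, -1.5]
gripper_width: 0.0153
finger_force: 59.0
```

```bash
python3 -m pendant '[[[0.0001,0.002,0,0,0,0],[0,0.001,0,0,0,0],[0,0,0,0,0,0]]]'; python3 -m pendant '[[[0.0001,0.002,0,0,0,0],[0,0.001,0,0,0,0],[0,0,0,0,0,0]]]'
```

```text
time_s: 11.3
eef_pos: [0.451, -0.188, 0.0583]
eef_rot: [0.001, 0.72, 0.694, -0.002]
ft_force: [-0.1, -0.2, -2.6]
gripper_width: 0.015
finger_force: 58.9
time_s: 11.6
eef_pos: [0.4511, -0.1849, 0.0583]
eef_rot: [0.001, 0.72, 0.694, -0.002]
ft_force: [-0.4, 0.2, -5.1]
gripper_width: 0.015
finger_force: 58.6
```

The bore is pushing the nose down, so I'll lower about 1.5 mm.

```bash
python3 -m pendant '[[[0,0,-0.0008,0,0,0],[0,0,-0.0007,0,0,0],[0,0,0,0,0,0]]]'; python3 -m pendant '[[[0.0001,0.002,0,0,0,0],[0,0.001,0,0,0,0],[0,0,0,0,0,0]]]'
```

```text
time_s: 11.9
eef_pos: [0.4511, -0.1851, 0.0568]
eef_rot: [0.001, 0.72, 0.694, -0.002]
ft_force: [0.0, -1.2, -1.2]
gripper_width: 0.0154
finger_force: 59.0
time_s: 12.2
eef_pos: [0.4512, -0.1819, 0.0569]
eef_rot: [0.001, 0.72, 0.694, -0.002]
ft_force: [-0.3, -0.1, -0.4]
gripper_width: 0.0147
finger_force: 59.0
```

```bash
for i in 1; do :; done; python3 -m pendant '[[[0.0001,0.002,0,0,0,0],[0.0001,0.002,0,0,0,0],[0,0,0,0,0,0]]]'; python3 -m pendant '[[[0.0001,0.002,0,0,0,0],[0.0001,0.002,0,0,0,0],[0,0,0,0,0,0]]]'
```

```text
time_s: 12.5
eef_pos: [0.4514, -0.1778, 0.0569]
eef_rot: [0.001, 0.72, 0.694, -0.002]
ft_force: [-0.5, -0.7, -1.1]
gripper_width: 0.0154
finger_force: 59.0
time_s: 12.8
eef_pos: [0.4516, -0.1739, 0.0569]
eef_rot: [0.001, 0.72, 0.694, -0.002]
ft_force: [-0.2, -0.8, -0.3]
gripper_width: 0.0148
finger_force: 59.0
```

```bash
python3 -m pendant '[[[0.0001,0.002,0,0,0,0],[0.0001,0.002,0,0,0,0],[0,0,0,0,0,0]]]'; python3 -m pendant '[[[0.0001,0.002,0,0,0,0],[0.0001,0.002,0,0,0,0],[0,0,0,0,0,0]]]'
```

```text
time_s: 13.1
eef_pos: [0.4518, -0.1698, 0.0568]
eef_rot: [0.001, 0.72, 0.694, -0.002]
ft_force: [-0.2, -1.2, -1.9]
gripper_width: 0.015
finger_force: 59.0
time_s: 13.4
eef_pos: [0.452, -0.1658, 0.0568]
eef_rot: [0.001, 0.72, 0.694, -0.002]
ft_force: [-0.6, -0.4, -0.8]
gripper_width: 0.0149
finger_force: 59.0
```

Nose at about y -0.026, so it's reaching the hub. Continuing in the same steps.

```bash
python3 -m pendant '[[[0.0001,0.002,0,0,0,0],[0.0001,0.002,0,0,0,0],[0,0,0,0,0,0]]]'; python3 -m pendant '[[[0.0001,0.002,0,0,0,0],[0.0001,0.002,0,0,0,0],[0,0,0,0,0,0]]]'
```

```text
time_s: 13.7
eef_pos: [0.4522, -0.1619, 0.0568]
eef_rot: [0.001, 0.72, 0.694, -0.002]
ft_force: [0.4, 0.2, -2.1]
gripper_width: 0.0152
finger_force: 58.9
time_s: 14.0
eef_pos: [0.4524, -0.1578, 0.0568]
eef_rot: [0.001, 0.72, 0.694, -0.002]
ft_force: [-0.3, 0.2, -2.4]
gripper_width: 0.0148
finger_force: 58.8
```

```bash
python3 -m pendant '[[[0.0001,0.002,0,0,0,0],[0.0001,0.002,0,0,0,0],[0,0,0,0,0,0]]]'; python3 -m pendant '[[[0.0001,0.002,0,0,0,0],[0.0001,0.002,0,0,0,0],[0,0,0,0,0,0]]]'
```

```text
time_s: 14.3
eef_pos: [0.4526, -0.1538, 0.0569]
eef_rot: [0.001, 0.72, 0.694, -0.002]
ft_force: [0.3, 0.0, -3.1]
gripper_width: 0.0154
finger_force: 58.8
time_s: 14.6
eef_pos: [0.4528, -0.1498, 0.0568]
eef_rot: [0.001, 0.72, 0.694, -0.002]
ft_force: [0.4, 0.8, -2.7]
gripper_width: 0.015
finger_force: 58.8
```

```bash
python3 -m pendant '[[[0.0001,0.002,0,0,0,0],[0.0001,0.002,0,0,0,0],[0,0,0,0,0,0]]]'; python3 -m pendant '[[[0.0001,0.002,0,0,0,0],[0.0001,0.002,0,0,0,0],[0,0,0,0,0,0]]]'
```

```text
time_s: 14.9
eef_pos: [0.453, -0.1458, 0.0568]
eef_rot: [0.001, 0.72, 0.694, -0.002]
ft_force: [-0.4, 0.8, -2.4]
gripper_width: 0.0148
finger_force: 58.8
time_s: 15.2
eef_pos: [0.4532, -0.1418, 0.0568]
eef_rot: [0.001, 0.72, 0.694, -0.002]
ft_force: [-0.1, 0.4, -2.8]
gripper_width: 0.015
finger_force: 58.8
```

The wheel's weight now shows in fz. The far funnel is next.

```bash
python3 -m pendant '[[[0.0001,0.002,0,0,0,0],[0.0001,0.002,0,0,0,0],[0,0,0,0,0,0]]]'; python3 -m pendant '[[[0.0001,0.002,0,0,0,0],[0.0001,0.002,0,0,0,0],[0,0,0,0,0,0]]]'
```

```text
time_s: 15.5
eef_pos: [0.4534, -0.1378, 0.0568]
eef_rot: [0.001, 0.72, 0.694, -0.002]
ft_force: [-0.3, 1.3, -2.7]
gripper_width: 0.0152
finger_force: 58.8
time_s: 15.8
eef_pos: [0.4536, -0.1338, 0.0568]
eef_rot: [0.001, 0.72, 0.694, -0.002]
ft_force: [-0.4, 0.4, -2.9]
gripper_width: 0.0152
finger_force: 58.8
```

```bash
python3 -m pendant '[[[0.0001,0.002,0,0,0,0],[0.0001,0.002,0,0,0,0],[0,0,0,0,0,0]]]'; python3 -m pendant '[[[0.0001,0.002,0,0,0,0],[0,0.001,0,0,0,0],[0,0,0,0,0,0]]]'
```

```text
time_s: 16.1
eef_pos: [0.4538, -0.1298, 0.0568]
eef_rot: [0.001, 0.72, 0.694, -0.002]
ft_force: [0.0, 1.1, -2.2]
gripper_width: 0.015
finger_force: 58.7
time_s: 16.4
eef_pos: [0.4539, -0.127, 0.0568]
eef_rot: [0.001, 0.72, 0.694, -0.002]
ft_force: [-1.1, 0.4, -3.6]
gripper_width: 0.0153
finger_force: 58.7
```

```bash
python3 -m pendant '[[[0.0001,0.002,0,0,0,0],[0,0.001,0,0,0,0],[0,0,0,0,0,0]]]'; python3 -c "
from h import *
o=env.observe();print(o['ft_force'].round(2),o['torque'].round(3),o['eef_rot'].round(4))"
```

```text
time_s: 16.7
eef_pos: [0.454, -0.1239, 0.0568]
eef_rot: [0.001, 0.72, 0.694, -0.002]
ft_force: [-1.7, 1.0, -2.5]
gripper_width: 0.0149
finger_force: 58.7
[-1.72  0.97 -2.54] [-0.052  0.176  0.06 ] [ 0.0012  0.7197  0.6943 -0.0016]
```

```bash
python3 -m pendant '[[[0,0.002,0,0,0,0],[0,0.001,0,0,0,0],[0,0,0,0,0,0]]]'
```

```text
time_s: 17.0
eef_pos: [0.454, -0.1209, 0.0569]
eef_rot: [0.001, 0.72, 0.694, -0.002]
ft_force: [-0.1, 1.2, -3.5]
gripper_width: 0.0153
finger_force: 58.7
```

```bash
python3 -m pendant '[[[0,0.002,0,0,0,0],[0,0.001,0,0,0,0],[0,0,0,0,0,0]]]'
```

```text
time_s: 17.3
eef_pos: [0.4541, -0.1179, 0.0569]
eef_rot: [0.001, 0.72, 0.694, -0.002]
ft_force: [-0.8, 1.3, -4.1]
gripper_width: 0.0153
finger_force: 58.7
```

```bash
python3 -m pendant '[[[0,0.002,-0.0004,0,0,0],[0.0001,0.002,0,0,0,0],[0,0,0,0,0,0]]]'; python3 -m pendant '[[[0.0001,0.002,0,0,0,0],[0,0.002,0,0,0,0],[0,0,0,0,0,0]]]'
```

```text
time_s: 17.6
eef_pos: [0.4542, -0.1138, 0.0565]
eef_rot: [0.001, 0.72, 0.694, -0.002]
ft_force: [0.4, 0.4, -2.4]
gripper_width: 0.0151
finger_force: 58.8
time_s: 17.9
eef_pos: [0.4542, -0.1098, 0.0565]
eef_rot: [0.001, 0.72, 0.694, -0.002]
ft_force: [-0.5, 0.3, -2.0]
gripper_width: 0.0152
finger_force: 58.8
```

```bash
python3 -m pendant '[[[0.0001,0.002,0,0,0,0],[0,0.002,0,0,0,0],[0,0,0,0,0,0]]]'; python3 -m pendant '[[[0.0001,0.002,0,0,0,0],[0,0.001,0,0,0,0],[0,0,0,0,0,0]]]'
```

```text
time_s: 18.2
eef_pos: [0.4543, -0.1058, 0.0564]
eef_rot: [0.001, 0.72, 0.694, -0.002]
ft_force: [-0.1, 0.7, -2.1]
gripper_width: 0.0149
finger_force: 58.8
time_s: 18.5
eef_pos: [0.4544, -0.103, 0.0564]
eef_rot: [0.001, 0.72, 0.694, -0.002]
ft_force: [0.6, 0.5, -2.3]
gripper_width: 0.0147
finger_force: 58.8
```

Now 1 mm steps, feeling for the pins (about 4 N) and then the face.

```bash
python3 -m pendant '[[[0,0.001,0,0,0,0],[0,0.001,0,0,0,0],[0,0,0,0,0,0]]]'; python3 -m pendant '[[[0,0.001,0,0,0,0],[0,0.001,0,0,0,0],[0,0,0,0,0,0]]]'
```

```text
time_s: 18.8
eef_pos: [0.4544, -0.101, 0.0564]
eef_rot: [0.001, 0.72, 0.694, -0.002]
ft_force: [-0.3, 0.2, -2.8]
gripper_width: 0.0148
finger_force: 58.8
time_s: 19.1
eef_pos: [0.4544, -0.099, 0.0564]
eef_rot: [0.001, 0.72, 0.694, -0.002]
ft_force: [0.5, 1.1, -2.3]
gripper_width: 0.0148
finger_force: 58.8
```

```bash
python3 -m pendant '[[[0,0.001,0,0,0,0],[0,0.001,0,0,0,0],[0,0,0,0,0,0]]]'
```

```text
time_s: 19.4
eef_pos: [0.4544, -0.0974, 0.0564]
eef_rot: [0.001, 0.72, 0.694, -0.002]
ft_force: [-0.6, -4.1, -2.5]
gripper_width: 0.0147
finger_force: 58.8
```

```bash
python3 -m pendant '[[[0,0.001,0,0,0,0],[0,0.001,0,0,0,0],[0,0,0,0,0,0]]]'
```

```text
time_s: 19.7
eef_pos: [0.4544, -0.0951, 0.0564]
eef_rot: [0.001, 0.72, 0.694, -0.002]
ft_force: [0.6, -4.0, -3.3]
gripper_width: 0.0152
finger_force: 58.8
```

```bash
python3 -m pendant '[[[0,0.001,0,0,0,0],[0,0,0,0,0,0]]]';python3 -m pendant '[[[0,0.001,0,0,0,0],[0,0,0,0,0,0]]]'
```

```text
time_s: 19.9
eef_pos: [0.4545, -0.094, 0.0565]
eef_rot: [0.001, 0.72, 0.694, -0.002]
ft_force: [1.3, -3.2, -2.6]
gripper_width: 0.015
finger_force: 58.8
time_s: 20.1
eef_pos: [0.4545, -0.093, 0.0565]
eef_rot: [0.001, 0.72, 0.694, -0.002]
ft_force: [1.8, -3.6, -2.7]
gripper_width: 0.0152
finger_force: 58.8
```

```bash
python3 -m pendant '[[[0,0.0007,0,0,0,0],[0,0,0,0,0,0],[0,0,0,0,0,0]]]'
```

```text
time_s: 20.4
eef_pos: [0.4544, -0.0927, 0.0565]
eef_rot: [0.001, 0.72, 0.694, -0.002]
ft_force: [2.1, -6.3, -2.3]
gripper_width: 0.0153
finger_force: 58.8
```

```bash
python3 -m pendant '[[[0,0.0006,0,0,0,0],[0,0,0,0,0,0],[0,0,0,0,0,0]]]'
```

```text
time_s: 20.7
eef_pos: [0.4544, -0.0926, 0.0565]
eef_rot: [0.002, 0.72, 0.694, -0.002]
ft_force: [2.0, -10.7, -2.9]
gripper_width: 0.0147
finger_force: 58.8
```

The face is felt: the TCP stopped at -0.0926 with the force rising to 10.7 N, and pin travel was about 5.9 mm. I'll ease off, open and lift away.

```bash
python3 -m pendant '[[[0,-0.001,0,0,0,0],[0,0,0,0,0,0]]]'; python3 -m pendant '[[[0,0,0,0,0,0],[0,0,0,0,0,0],[0,0,0,0,0,0],[0,0,0,0,0,0],[0,0,0,0,0,0],[0,0,0,0,0,0],[0,0,0,0,0,0]]]' 0.5; python3 -m pendant '[[[0,0,0.01,0,0,0],[0,0,0.015,0,0,0],[0,-0.002,0.02,0,0,0],[0,-0.01,0.03,0,0,0],[0,-0.02,0.03,0,0,0],[0,-0.02,0.03,0,0,0],[0,-0.01,0.02,0,0,0],[0,0,0,0,0,0],[0,0,0,0,0,0]]]'
python3 - <<'E'
from h import *
w=cam("wrist");t=cam("top");s=cam("scene");c=w[1]
o=env.observe();print(o["eef_pos"])
np.save("f.npy",w[0])
save("pics/fin.png",np.hstack([cv2.resize(w[0],(400,300)),cv2.resize(s[0][160:265,300:440],(400,300))]))
E
```

```text
time_s: 20.9
eef_pos: [0.4544, -0.0928, 0.0564]
eef_rot: [0.001, 0.72, 0.694, -0.002]
ft_force: [2.1, -4.2, -2.0]
gripper_width: 0.0148
finger_force: 58.9
time_s: 21.6
eef_pos: [0.4544, -0.0928, 0.0564]
eef_rot: [0.001, 0.72, 0.694, -0.002]
ft_force: [-0.5, -0.0, -0.2]
gripper_width: 0.0429
finger_force: 0.0
time_s: 22.5
eef_pos: [0.4543, -0.1548, 0.2119]
eef_rot: [0.002, 0.72, 0.694, -0.001]
ft_force: [0.1, -0.6, -0.1]
gripper_width: 0.0428
finger_force: 0.0
[ 0.45399581 -0.15419778  0.21083529]
```

I've used my ten picture views, so the final check is numerical.

Run:
```python
from h import *
w,c=cam("wrist"); x=lambda y:.4553+.037*(y+.065)
p=np.array([proj(c,[x(y),y,.0865 if y<-.07 else .08])[0] for y in(-.11,-.09,-.07)]);print(p.round(0).tolist())
u=int(p[1][0]);col=w[:,u].mean(1).astype(int);a,b=int(p[2][1])-15,int(p[0][1])+15;print(a,col[a:b].tolist())
i=[r for r in range(int(p[1][1])-60,int(p[1][1])+60) if 0<=r<420 and col[r]<60];print(i[0],i[-1],onz(c,(u,i[-1]),.086))
s,cs=cam("scene");q=proj(cs,[x(.047),.047,.075])[0];print(q);a=s[int(q[1])-6:int(q[1])+7,int(q[0])-8:int(q[0])+9].astype(int);print((a[...,0]-a[...,2]))
```

```text
[[279.0, 154.0], [279.0, 130.0], [279.0, 106.0]]
91 [187, 188, 192, 193, 192, 193, 184, 158, 110, 177, 172, 173, 172, 174, 166, 119, 53, 66, 76, 72, 70, 75, 71, 70, 70, 69, 72, 69, 69, 70, 68, 71, 70, 68, 70, 66, 71, 73, 66, 70, 72, 69, 68, 69, 74, 68, 70, 70, 65, 71, 69, 65, 69, 68, 70, 67, 69, 71, 67, 69, 70, 68, 55, 107, 167, 162, 162, 161, 162, 162, 160, 161, 162, 160, 163, 161, 162, 162]
107 153 [ 0.45316203 -0.10884033  0.086     ]
[327.10235901 220.15483226]
[[53 53 52 52 53 52 34  9 44 92 92 92 89 78 68 78 92]
 [53 53 53 52 53 52 30  7 41 88 92 85 52 33 21 41 77]
 [53 53 53 53 52 52 29  6 35 77 77 31 15  5 -2 10 48]
 [53 53 53 53 53 53 25  6 25 56 32  6 -1  0  0  4 36]
 [52 53 52 53 53 48 21  6 13 19  5 -1 -2  2  7 22 56]
 [53 53 53 53 52 49 22  6  7  3  0  1  4  8 18 55 85]
 [53 53 53 53 53 53 29  9  7  4  2  5 14 25 54 84 91]
 [53 53 53 53 53 53 47 28 12  8  9  8 27 58 84 92 90]
 [53 53 53 53 53 53 40 25 10  6  7  5 16 29 44 67 85]
 [54 53 53 53 51 33 18  8  5  6  5  5  5  5 12 25 42]
 [53 54 53 39 15 -3 -6  1  5  6  6  6  5  6  6  5 12]
 [53 53 19  5 -4 -7 -5  3  6  7  5  6  6  6  6  6  6]
 [53 52 12 -4 -5 -6 -7  0  6  6  6  5  6  6  5  5  6]]
```

The handle's rear end is at y -0.109, where it should be with the collar home. In the scene view the steel nose stands out of the far bearing. Handing in.

```bash
python3 -c "
from rig import env
print(env.sign_off())"
```

```text
the job is handed in; nothing more can be done
None
```

The axle is through both bearings and the hub, with its collar felt against the near bearing's face after about 5.9 mm of pin travel (peak reading 10.7 N). I released it and handed in the job at about 23 s; no verdict came back, and neither the pins nor the wheel height was read directly.

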